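# Open the spring-locked stationery box

## Task

Open the wooden stationery box: with the fingertips press its square metal spring catch down through the window in the sliding lid, keep it down while you start sliding the lid past it, and push the lid on until it is fully open and the catch has sprung back up behind the lid. Lift nothing, leave the other things on the counter where they are, and finish clear of everything.

Things in the scene. Friction and masses are not known exactly. Their poses are not given: they have to be found in the camera images.
- box: fixed open wooden box, 164 (x) x 250 (y) x 76 mm high; origin centre of its underside, z up. The lid slides open towards the box's +y, out over the +y end wall (58 high, inner face at y = +117). Ledges carry the lid; lips above its long edges (76 high, inner edges at x = -61 and +61) keep it from being lifted. Under the lid, beside the catch, the inside is free down to 45 above the counter
- lid: loose wooden lid in the box's grooves, 60 to 68 mm above the counter, 230 long (y), 144 wide, 0.2 to 0.45 kg. Origin centre of its underside; axes as the box's; shut, it is at y = 0 in the box frame (2 of play); it stops at y = +102. One window, 60 (x) x 54 (y), y = -70 to -16 in the lid's frame: a fingertip in it pushes the lid by the window's +y edge. The lid's -y end is at y = -115
- window (a point): centre of the lid's window, at the level of the lid's top face (y = -43 mm in the lid's frame); moves with the lid
- catch (a joint): travel of the catch, m: 0 = up (locked), 0.026 = fully down. Spring 2 N at the start, 4.5 N fully down. Down by 0.016 or more, the lid can pass over it; the lid then rides over it and itself keeps it down (0.013 to 0.016) until the lid's -y end has passed, at about 96 mm of lid travel; there it springs up and bars the way back
- catch_top (a point): centre of the flat top of the catch, a square steel plunger 46 (x) x 49 (y) mm, standing up in the window of the shut lid, 8 proud of it (top 76 above the counter when up, 50 when fully down; it moves only down and up). It is at x = 0, y = -43.5 in the box frame
- notes: bystander: white paper note block 76 x 76 x 22 mm high, loose, lying just beyond the box's opening end (the lid slides out above it); origin centre of its underside
- stapler: bystander: black and steel stapler 36 x 120 x 50 mm high, loose, along the box's far long side; origin centre of its underside
- glue: bystander: white glue stick standing upright, diameter 27 mm, 79 mm high, loose, by the box's near long side; origin centre of its underside
- sharpener: bystander: small aluminium sharpener 26 x 40 x 24 mm high, loose, behind the box's closed end; origin centre of its underside
- mug: bystander: white mug, diameter 80 mm, 90 mm high, standing to the left of the box; origin centre of its underside
- tape: bystander: clear tape roll lying flat, diameter 90 mm, 24 mm high, to the right of the box; origin centre of its underside
- calculator: bystander: grey calculator 80 x 140 x 16 mm high, on the left of the counter; origin centre of its underside

How it is judged:
By the outcome, as a careful person would: the job done as asked, in the order asked, and still so for the second after the job is handed in, with the robot touching nothing.
It also fails if it takes over 34 s, if anything falls off the work surface, if the arm or the gripper's body presses on something with over 40 N, if the wrist force passes 120 N, or if a joint passes its speed limit or range.

## Robot

A 6-joint arm with a two-finger parallel gripper is mounted at the origin on the work surface. World frame = base frame: x ahead of the robot, y to its left, z up, the work surface at z = 0. Lengths are in m, angles in rad, forces in N, time in s.
With the tool pointing down it reaches from about 0.325 to 1 m from the base axis. Payload 5.1 kg.
Tool frame: the origin (TCP) lies on the centre line of the jaws, within the pads' length; the fingertips stand r.tcp_to_tips ahead of it and the grasp point (between the pads) lies 6 mm ahead of it (r.tcp_to_tips is the distance from the TCP to the fingertips, in m); z points along the fingers, y is the line along which they close (so a half turn about z gives the same grasp; the last joint's range is limited). The gripper opens to 85 mm and grips with 20 to 120 N. Pads are 22 mm wide; open, the fingers measure 114 mm over their backs; the gripper's body (76 mm by 85 mm) begins 54 mm behind the grasp point. The pads swing forward as they close: fully open they stand 13 mm farther back than shut.
Start: joints at [1.033, 0.124, 1.65, -0, 1.367, -0.083], TCP at [0.286, 0.584, 0.256] pointing down, gripper open.
Joint ranges: [-2.61, 2.61], [-1.02, 2.33], [0.03, 2.71], [-1.35, 4.49], [0.32, 2.68], [-2.91, 2.91]. Speed limits (rad/s): [2.57, 2.57, 3.14, 3.14, 3.14, 3.14].

## Interface

Orientations are given as a rotation vector (axis times angle).
In Python, from station import r, eyes gives the robot as it stands.
- The arm moves only by the shell command python3 -m pendant 'ROWS' [FORCE]. ROWS is JSON, a list that holds one entry, the list of rows, each a list of 5 numbers: the opening, from 0 (shut) to 1 (fully open), then the shift along the tool's x, y, z in mm, then the turn about the tool's z in degrees. A call has 1 to 20 rows; each row is the pose to reach, as a shift and turn from the pose commanded when the call began, along the tool's axes at that moment; what a row does not reach only later rows make up. A row lasts 1/8 s, in which the tool goes at most 62.5 mm and 10.7 degrees, less where a joint would pass 70% of its speed; a pose out of reach is approached as far as the arm can. A call with a gripper value outside its range is refused whole. The fingers move at their own pace and stop on an object; FORCE is the grip in N (left out, the last holds). Time passes only in rows, so rows that repeat a pose let the fingers close. It gives the time, the measured TCP pose, the force, the opening and the grip force at its end, in the units of the state.
- r.observe(): the state, without advancing time (a new reading comes with each control period).
- eyes.read_camera(name): name is "scene" or "side" or "wrist"; returns the picture (480x640x3 uint8, blue, green, red); there is no depth.
- eyes.camera_info(name): a dict with "fx", "fy", "cx", "cy" (pixels), "dist_coeffs" ([k1, k2, p1, p2, k3] as OpenCV has them; the pictures are not rectified), "rvec" (rotation vector, rad) and "tvec" (3), from world to camera coordinates, as OpenCV has them; the wrist camera has in their place "tool_from_camera" (4x4, takes a point from camera to tool coordinates, whose origin is the TCP and whose axes are the flange's). Camera axes: x right, y down, z forward; pixel columns grow to the right and rows downward; lengths in m; the calibration is good to about 2 mm. A picture is of the moment at which its call begins: read the wrist's pose just before it. camera_info takes no time and is no camera call.
- r.sign_off(): hands the job in; it is judged then, once.
The state is a dict: "clock": time; "q": joint angles; "qd": joint speeds; "effort": joint torques, N m; "eef_pos": TCP position; "ee_rot": TCP orientation; "force": force on the tool from outside, world axes, zero at the start; "torque": the same for the moment, N m; "opening": finger opening in m; "grip_force": force on a finger pad.
Only numpy, scipy, OpenCV 4.12 (cv2) and the standard library are available. Lean on these libraries where they do the work, as an engineer would, in place of code of your own. Each camera call takes 0.05 s, during which the arm holds its last target. There are 200 camera calls.

## Working session

There is one attempt and no reset: what is moved stays moved. The work goes in short steps, Python scripts to look and compute and a shell command to move; the robot and the scene stay as the last step left them, time stands still between calls to the robot, and variables do not carry over. Pictures are saved under pics/ and viewed, at most 10 in all, crops included, and the job is handed in when it is done.

```bash
mkdir -p pics; ls
python3 - <<'E'
from station import r, eyes
import cv2
print(r.observe(), r.tcp_to_tips)
for n in("scene","side"):
    cv2.imwrite(f"pics/{n}0.png",eyes.read_camera(n)); print(eyes.camera_info(n))
print(eyes.camera_info("wrist"))
E
```

```text
pics
{'clock': 0.0, 'q': array([ 1.03344218e+00,  1.24521882e-01,  1.65166898e+00,  4.14487639e-05,
        1.36750257e+00, -8.25926355e-02]), 'qd': array([ 0.000456  , -0.00103622,  0.00124375,  0.00065943, -0.00067854,
       -0.00071445]), 'effort': array([-2.83429281e-04, -4.23594940e+01, -3.65459275e+01, -4.59530543e-05,
        6.78919663e-03,  1.09093722e-05]), 'eef_pos': array([0.28523825, 0.58345219, 0.25504508]), 'ee_rot': array([-0.70805751, -3.06006218,  0.00312249]), 'force': array([ 0.29781323, -0.71131856, -0.04742373]), 'torque': array([0.01069068, 0.0537799 , 0.02431338]), 'grip_force': 0.0, 'opening': 0.08541920639995487} 0.025
{'fx': 557.2652054973373, 'fy': 557.2652054973373, 'cx': 319.27142958664393, 'cy': 242.4877587173654, 'dist_coeffs': array([-0.05445605,  0.        ,  0.        ,  0.        ,  0.        ]), 'rvec': array([ 1.35562658,  1.9244261 , -1.06363442]), 'tvec': array([ 0.17164013, -0.19055152,  1.83660068])}
{'fx': 593.8342302913869, 'fy': 593.8342302913869, 'cx': 313.724646686473, 'cy': 241.3660431558691, 'dist_coeffs': array([-0.15136405,  0.        ,  0.        ,  0.        ,  0.        ]), 'rvec': array([ 2.13587146, -0.47307247,  0.25626108]), 'tvec': array([-0.46712596,  0.20408348,  1.2906095 ])}
{'fx': 355.7175702305352, 'fy': 355.7175702305352, 'cx': 323.40382062593835, 'cy': 242.9691034184691, 'dist_coeffs': array([-0.03915184,  0.        ,  0.        ,  0.        ,  0.        ]), 'tool_from_camera': array([[-2.32147556e-04, -9.59280953e-01, -2.82453534e-01,
         7.18109410e-02],
       [ 9.99999289e-01,  1.07638827e-04, -1.18746352e-03,
         1.55618121e-04],
       [ 1.16951410e-03, -2.82453609e-01,  9.59280246e-01,
        -1.17474529e-01],
       [ 0.00000000e+00,  0.00000000e+00,  0.00000000e+00,
         1.00000000e+00]])}
```

View pics/scene0.png

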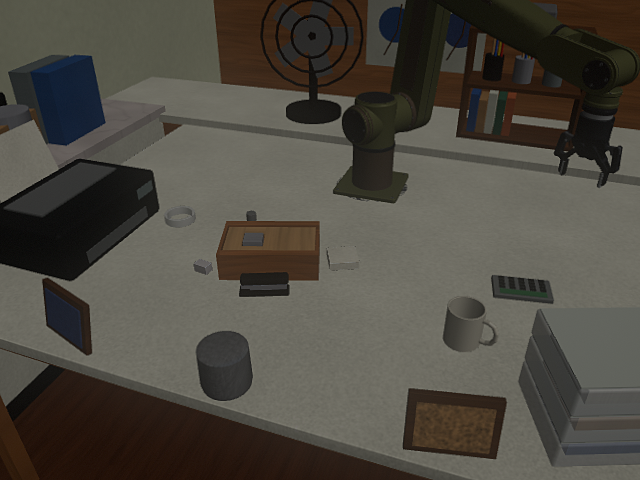

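View pics/side0.png

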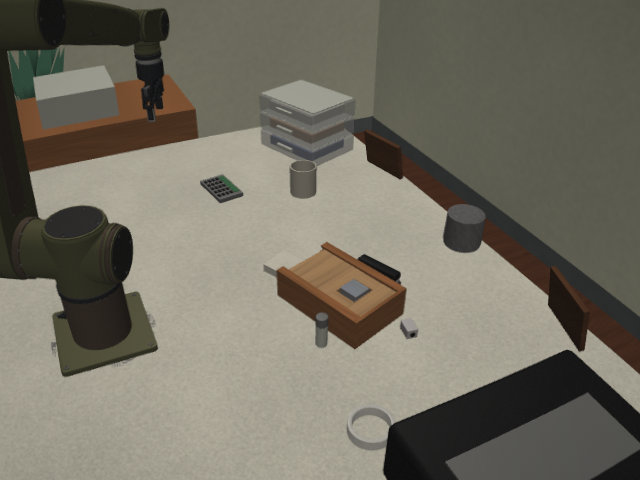

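Scene view: the box spans columns 217–320 and rows 221–279, with the catch at about (253,239), notes at (342,257), stapler at (264,285), glue at (251,216) and sharpener at (203,267). Side view: the box spans (277–406, 243–348), with the catch at about (354,290) and glue at (321,330). I'll enlarge both.

Run:
```python
import cv2,numpy as np
a=cv2.imread("pics/scene0.png")[205:305,195:365]; b=cv2.imread("pics/side0.png")[230:360,255:430]
a=cv2.convertScaleAbs(a,alpha=1.6)
cv2.imwrite("pics/a.png",cv2.resize(a,None,fx=4.5,fy=4.5,interpolation=cv2.INTER_CUBIC))
cv2.imwrite("pics/b.png",cv2.resize(b,None,fx=4.5,fy=4.5,interpolation=cv2.INTER_CUBIC))
```

```text
(no output)
```

View pics/a.png

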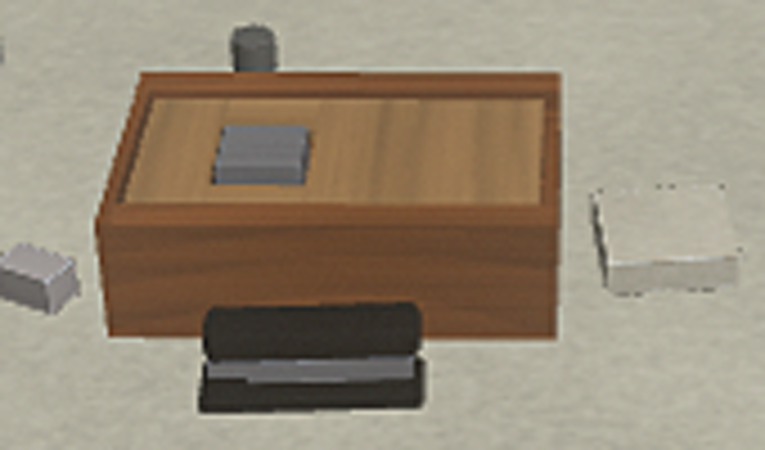

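View pics/b.png

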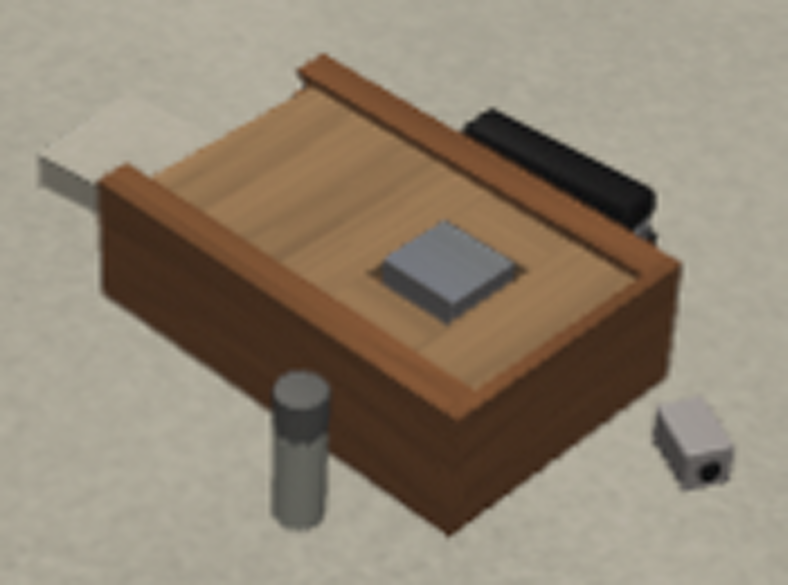

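Scene crop: the box's near top edge runs (97,222)–(557,224), its far top edge (142,73)–(561,73), its bottom (110,338)–(557,340), and the catch top is (225,125)–(311,125)–(305,167)–(215,166). Side crop: top corners are (458,419), (681,265), (99,183) and (322,54), and the catch top is (450,305), (522,268), (448,221), (380,266). The next step is a pose fit.

```bash
cat > fit.py <<'E'
import cv2,numpy as np
from scipy.optimize import least_squares
from station import r,eyes
from scipy.spatial.transform import Rotation as R
def proj(n,P):
    c=eyes.camera_info(n);K=np.array([[c['fx'],0,c['cx']],[0,c['fy'],c['cy']],[0,0,1]])
    return cv2.projectPoints(np.array(P,float),c['rvec'],c['tvec'],K,c['dist_coeffs'])[0][:,0]
D={'scene':((195,205),[(82,-125,76,97,222),(82,-125,0,110,338),(82,125,0,557,340),(82,125,76,557,224),(-82,-125,76,142,73),(-82,125,76,561,73),
(-23,-68,76,225,125),(-23,-19,76,311,125),(23,-19,76,305,167),(23,-68,76,215,166)]),
'side':((255,230),[(-82,-125,76,458,419),(-82,-125,0,449,535),(82,-125,76,681,265),(82,-125,0,668,378),(-82,125,76,99,183),(-82,125,0,103,293),(-61,125,76,127,163),(82,125,76,322,54),(61,125,76,298,70),
(-23,-68,76,450,305),(23,-68,76,522,268),(23,-19,76,448,221),(-23,-19,76,380,266)])}
def res(p,keys=D):
    o=[]
    for n in keys:
        off,d=D[n];d=np.array(d,float);P=d[:,:3]/1000
        W=P@R.from_euler('z',p[2]).as_matrix().T+[p[0],p[1],0]
        o.append((proj(n,W)-((d[:,3:]+.5)/4.5-.5+off)).ravel())
    return np.concatenate(o)
if __name__=="__main__":
    for k in (['scene'],['side'],['scene','side']):
        s=least_squares(res,[.6,0,0],args=(k,),loss='soft_l1')
        print(k,s.x,np.degrees(s.x[2]),np.abs(s.fun).max())
    print(s.fun.reshape(-1,2).round(1).tolist())
    M=R.from_euler('z',s.x[2]).as_matrix();print('catch',M@[0,-.0435,0]+[*s.x[:2],0],'tool axes\n',R.from_rotvec(r.observe()['ee_rot']).as_matrix().round(3))
E
python3 fit.py
```

```text
['scene'] [ 0.52119342 -0.12736248  0.33363485] 19.115869081181234 0.6260463051445413
['side'] [ 0.52102345 -0.12874553  0.32852066] 18.822847373292106 1.509493638978995
['scene', 'side'] [ 0.52112962 -0.12795776  0.33055026] 18.939134732628258 1.7243457150636345
[[-0.6, 0.3], [-0.3, -0.1], [0.2, 0.0], [0.0, 0.4], [-0.0, -0.4], [0.2, -0.1], [-0.1, -0.4], [-0.4, -0.4], [-0.9, -0.2], [-0.3, -0.1], [-0.1, 0.3], [0.2, 0.9], [0.4, -0.5], [0.0, 0.1], [-0.5, -0.7], [-0.4, 0.3], [0.1, -0.1], [0.3, -0.1], [-0.4, -0.3], [0.8, -0.1], [-1.1, -1.2], [-0.9, -0.6], [0.0, -1.7]]
catch [ 0.53524814 -0.16910284  0.        ] tool axes
 [[-0.898  0.439 -0.001]
 [ 0.439  0.898 -0.002]
 [ 0.    -0.002 -1.   ]]
```

```bash
python3 -m pendant '[[[0,-46,-47,0,10],[0,-92,-94,0,20],[0,-138,-141,0,30],[0,-184,-188,0,40],[0,-230,-235,0,45],[0,-276,-282,0,45],[0,-322,-329,0,45],[0,-368,-376,0,45],[0,-414,-423,0,45],[0,-460,-470,0,45],[0,-506,-517,0,45],[0,-540,-552,30,45],[0,-552,-565,60,45],[0,-552,-565,90,45],[0,-552,-565,90,45],[0,-552,-565,90,45],[0,-552,-565,90,45]]]' 40
cat > st.py <<'E'
from station import r,eyes
import numpy as np,cv2,sys
from scipy.spatial.transform import Rotation as R
o=r.observe();B=R.from_euler('z',.3306).as_matrix();T=R.from_rotvec(o['ee_rot']).as_matrix()
b=lambda p:((B.T@(np.array(p)-[.5211,-.128,0]))*1000).round(1)
print(round(o['clock'],2),'tcp box mm',b(o['eef_pos']),'tip',b(o['eef_pos']+T[:,2]*r.tcp_to_tips),'tips',r.tcp_to_tips,'F box',(B.T@o['force']).round(1),'open',o['opening'])
print('tool axes in box\n',(B.T@T).round(3))
for n in sys.argv[1:]:
    cv2.imwrite(f"pics/{n}_{o['clock']:.2f}.png",eyes.read_camera(n))
E
python3 st.py wrist; ls pics
```

```text
clock: 2.22
eef_pos: [0.5343, -0.166, 0.1685]
ee_rot: [1.822, 2.555, 0.001]
force: [-0.0, -0.3, 1.1]
opening: 0.0003
grip_force: 0.0
2.23 tcp box mm [ 1.000e-01 -4.020e+01  1.685e+02] tip [  0.2 -40.3 143.5] tips 0.025 F box [-0.1 -0.3  1.1] open 0.0003403451995907212
tool axes in box
 [[-0.001  1.     0.003]
 [ 1.     0.001 -0.002]
 [-0.002  0.003 -1.   ]]
a.png
b.png
scene0.png
side0.png
wrist_2.23.png
```

View pics/wrist_2.23.png

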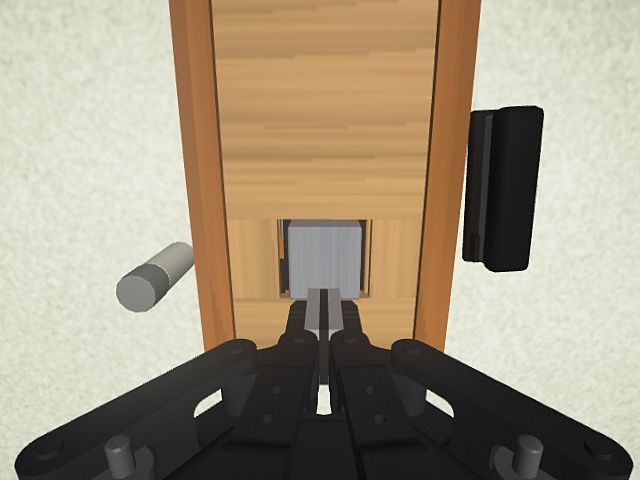

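Run:
```python
from station import r,eyes
import numpy as np,cv2
from scipy.spatial.transform import Rotation as R
o=r.observe();T=R.from_rotvec(o['ee_rot']).as_matrix();c=eyes.camera_info('wrist')
K=np.array([[c['fx'],0,c['cx']],[0,c['fy'],c['cy']],[0,0,1]]);B=R.from_euler('z',.3306).as_matrix()
P={'ct':[(-23,-68,76),(23,-68,76),(23,-19,76),(-23,-19,76)],'lip':[(-61,125,76),(-82,125,76),(61,125,76),(82,125,76)],'lid':[(-61,115,68),(61,115,68)],'win':[(-30,-16,68),(30,-16,68)]}
for k,v in P.items():
    W=np.array(v)/1000@B.T+[.5211,-.128,0]; t=(W-o['eef_pos'])@T
    M=np.linalg.inv(c['tool_from_camera']);q=t@M[:3,:3].T+M[:3,3]
    print(k,cv2.projectPoints(q,np.zeros(3),np.zeros(3),K,c['dist_coeffs'])[0][:,0].round(0).tolist())
```

```text
ct [[287.0, 299.0], [359.0, 299.0], [361.0, 225.0], [285.0, 225.0]]
lip [[203.0, -51.0], [162.0, -50.0], [443.0, -51.0], [484.0, -49.0]]
lid [[209.0, -22.0], [437.0, -22.0]]
win [[275.0, 217.0], [371.0, 217.0]]
```

The wrist view shows the catch at (287–361, 223–298) and the window's +y edge at row 219, both within 2 px of prediction. The shut tips are in line over it. Press down now.

```bash
python3 -m pendant '[[[0,0,0,30,0],[0,0,0,58,0],[0,0,0,64,0],[0,0,0,70,0],[0,0,0,75,0],[0,0,0,80,0],[0,0,0,85,0],[0,0,0,89,0],[0,0,0,89,0],[0,0,0,89,0]]]'; python3 st.py
```

```text
clock: 3.52
eef_pos: [0.534, -0.1663, 0.0779]
ee_rot: [1.825, 2.555, 0.001]
force: [2.8, 1.2, 3.6]
opening: 0.0001
grip_force: 1.9
3.52 tcp box mm [ -0.3 -40.4  77.9] tip [ -0.2 -40.4  52.9] tips 0.025 F box [3.  0.3 3.6] open 0.00011566638535063271
tool axes in box
 [[ 0.     1.     0.001]
 [ 1.    -0.    -0.001]
 [-0.001  0.001 -1.   ]]
```

```bash
python3 -m pendant '[[[0,5,0,0,0],[0,10,0,0,0],[0,14,0,0,0],[0,18,0,0,0],[0,22,0,0,0],[0,26,0,0,0],[0,30,0,0,0],[0,35,0,0,0],[0,40,0,0,0],[0,45,0,0,0]]]'; python3 st.py wrist; ls pics
```

```text
clock: 4.78
eef_pos: [0.5181, -0.1231, 0.0769]
ee_rot: [-1.825, -2.556, 0.001]
force: [1.7, -4.2, 1.8]
opening: -0.0
grip_force: 1.7
4.78 tcp box mm [-1.3  5.6 76.9] tip [-1.3  5.6 51.9] tips 0.025 F box [ 0.3 -4.6  1.8] open -3.831166540921322e-05
tool axes in box
 [[-0.     1.    -0.001]
 [ 1.     0.     0.001]
 [ 0.001 -0.001 -1.   ]]
a.png
b.png
scene0.png
side0.png
wrist_2.23.png
wrist_4.78.png
```

```bash
python3 -m pendant '[[[0,6,0,0,0],[0,12,0,0,0],[0,18,0,0,0],[0,24,0,0,0],[0,30,0,0,0],[0,36,0,0,0],[0,42,0,0,0],[0,48,0,0,0],[0,54,0,0,0],[0,58,0,0,0],[0,61,0,0,0],[0,63,0,0,0],[0,65,0,0,0],[0,65,0,0,0]]]'; python3 st.py wrist side; ls pics
```

```text
clock: 6.58
eef_pos: [0.4973, -0.0615, 0.0773]
ee_rot: [-1.825, -2.555, -0.001]
force: [-0.6, 0.6, 0.5]
opening: -0.0
grip_force: 0.0
6.58 tcp box mm [-0.9 70.7 77.3] tip [-0.9 70.7 52.3] tips 0.025 F box [-0.4  0.8  0.5] open -5.148851583311857e-06
tool axes in box
 [[ 0.     1.    -0.   ]
 [ 1.    -0.     0.002]
 [ 0.002 -0.    -1.   ]]
a.png
b.png
scene0.png
side0.png
side_6.58.png
wrist_2.23.png
wrist_4.78.png
wrist_6.58.png
```

Run:
```python
import cv2
b=cv2.imread("pics/side_6.58.png")[215:360,225:425]
cv2.imwrite("pics/c.png",cv2.resize(b,None,fx=4,fy=4,interpolation=cv2.INTER_CUBIC))
```

```text
(no output)
```

View pics/c.png

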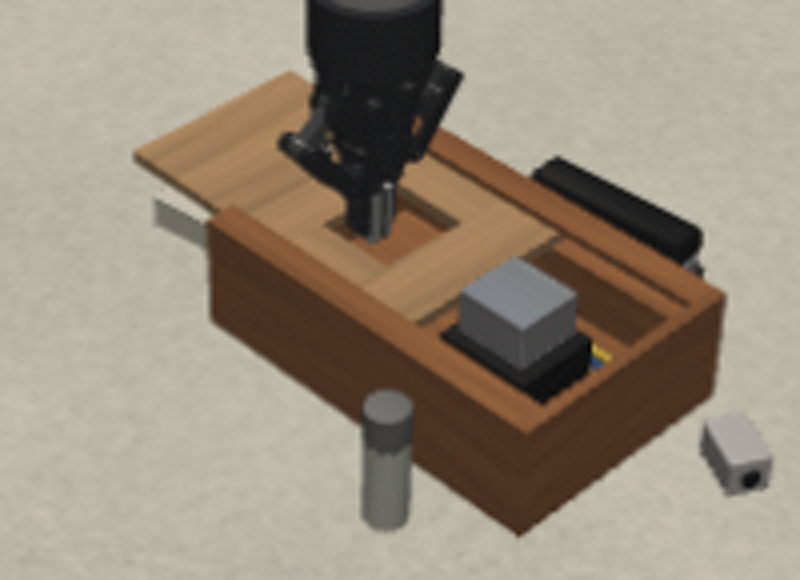

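The lid is out and the catch has sprung up at crop (518,285), behind the lid's −y end. The finger stands near the window's +y edge. I'll push gently to the stop.

```bash
python3 -m pendant '[[[0,1,0,0,0],[0,2,0,0,0],[0,3,0,0,0],[0,4,0,0,0],[0,4,0,0,0]]]'; python3 st.py wrist
```

```text
clock: 7.3
eef_pos: [0.4965, -0.0583, 0.0775]
ee_rot: [1.825, 2.556, 0.0]
force: [0.5, -2.7, 0.1]
opening: 0.0001
grip_force: 1.2
7.3 tcp box mm [-0.7 73.9 77.5] tip [-0.7 73.9 52.5] tips 0.025 F box [-0.4 -2.7  0.1] open 0.0001239080885648583
tool axes in box
 [[ 0.     1.     0.001]
 [ 1.    -0.    -0.   ]
 [-0.     0.001 -1.   ]]
```

```bash
python3 -m pendant '[[[0,1,0,0,0],[0,2,0,0,0],[0,3,0,0,0],[0,3,0,0,0]]]'; python3 st.py wrist; ls pics | grep wrist
```

```text
clock: 7.85
eef_pos: [0.4964, -0.058, 0.0777]
ee_rot: [1.821, 2.553, -0.004]
force: [4.0, -12.6, -4.7]
opening: -0.0
grip_force: 6.6
7.85 tcp box mm [-0.6 74.3 77.7] tip [-0.6 74.1 52.7] tips 0.025 F box [ -0.3 -13.2  -4.7] open -4.8676218542739453e-05
tool axes in box
 [[-0.001  1.     0.001]
 [ 1.     0.001 -0.007]
 [-0.007  0.001 -1.   ]]
wrist_2.23.png
wrist_4.78.png
wrist_6.58.png
wrist_7.30.png
wrist_7.85.png
```

The lid stopped moving while the force rose to 13 N, so it is at its end stop. Back off to the window's centre and lift clear.

```bash
python3 -m pendant '[[[0,-5,0,0,0],[0,-12,0,0,0],[0,-16,0,0,0],[0,-16,0,0,0],[0,-16,0,-15,0],[0,-16,0,-40,0],[0,-16,0,-80,0],[0,-16,0,-130,0],[0,-16,0,-180,0],[0,-76,0,-200,0],[0,-136,0,-200,0],[0,-196,0,-200,0],[0,-196,0,-200,0],[0,-196,0,-200,0]]]'; python3 st.py scene side
python3 - <<'E'
import cv2,glob,numpy as np
a=cv2.imread(glob.glob("pics/scene_*.png")[0])[205:305,185:385]; b=cv2.imread(sorted(glob.glob("pics/side_*.png"),key=lambda s:float(s[10:-4]))[-1])[215:360,225:425]
a=cv2.convertScaleAbs(a,alpha=1.6)
f=lambda i,s:cv2.resize(i,None,fx=s,fy=s,interpolation=cv2.INTER_CUBIC)
cv2.imwrite("pics/d.png",np.hstack([cv2.copyMakeBorder(f(a,2),0,380,0,0,0),f(b,4)[:, :]])[:,:1200][:580,:] if 0 else f(np.vstack([a,b]),2.4))
E
```

```text
clock: 9.65
eef_pos: [0.5588, -0.2406, 0.2778]
ee_rot: [-1.826, -2.556, -0.001]
force: [0.6, -0.2, -1.2]
opening: -0.0005
grip_force: 0.0
9.65 tcp box mm [  -0.9 -118.7  277.8] tip [  -0.9 -118.7  252.8] tips 0.025 F box [ 0.5 -0.3 -1.2] open -0.0005032681369194921
tool axes in box
 [[ 0.  1.  0.]
 [ 1. -0.  0.]
 [ 0.  0. -1.]]
```

View pics/d.png

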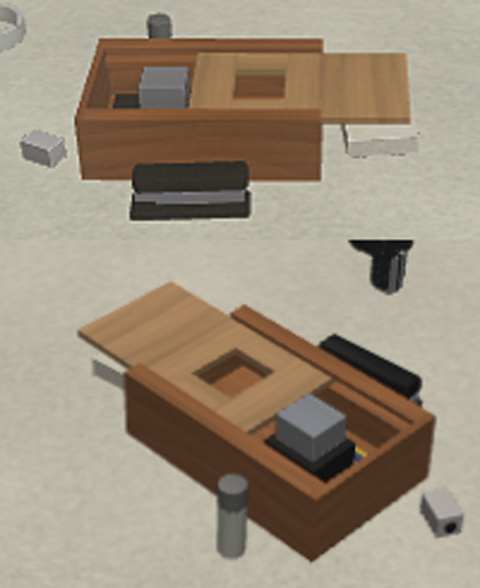

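Both views show the lid fully out and the catch standing up behind its end. The bystanders are where they were, and the gripper is clear.

```bash
python3 -c "
from station import r
print(r.sign_off())"
```

```text
the job is handed in; nothing more can be done
None
```

The box is open and the job is handed in: the lid is at its end stop, the catch has sprung up behind it, nothing else was moved, and the arm is clear, about 10 s on the clock at hand-in.

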